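# Prove the emergency stop and reset it

## Robot

A 7-joint arm with a two-finger parallel gripper is mounted at the origin on a cart in front of the work surface, level with it; the furniture and walls round the work are solid. World frame = base frame: x ahead of the robot, y to its left, z up, the work surface at z = 0. Lengths are in m, angles in rad, forces in N, time in s.
With the tool pointing down it reaches from about 0.425 to 0.95 m from the base axis. Payload 4.7 kg.
Tool frame: the origin (TCP) lies at the very end of the fingers, on their centre line; the grasp point (between the pads) lies 19 mm behind it; z points along the fingers, y is the line along which they close (so a half turn about z gives the same grasp; the last joint's range is limited). The gripper opens to 87 mm and grips with 3 to 60 N. Pads are 19 mm wide; open, the fingers measure 117 mm over their backs; the gripper's body (75 mm by 190 mm) begins 51 mm behind the grasp point.
Start: joints at [1.192, 0.469, -0.049, 1.532, 0.024, 1.141, -0.082], TCP at [0.231, -0.634, 0.223] pointing down, gripper open.
Joint ranges: [-2.59, 2.59], [-0.33, 1.99], [-1.39, 1.29], [0.1, 2.45], [-1.04, 4.18], [0.21, 1.99], [-2.66, 2.66]. Speed limits (rad/s): [2.57, 2.57, 3.14, 3.14, 3.14, 3.14, 3.14].

## Interface

Orientations are given as a unit quaternion [x, y, z, w].
In Python, from cell import get_state, read_camera, camera_model, close_job, silhouettes, pinpoint gives the robot as it stands.
- The arm moves only by the shell command python3 -m creep 'ROWS' [FORCE]. ROWS is JSON, a list of rows, each a list of 7 numbers: the opening, from 0 (shut) to 1 (fully open), then the shift along the tool's x, y, z in m, then the turn, a rotation vector about the tool's x, y, z in degrees. In form: [[claw, tx, ty, tz, wx, wy, wz], ...]. A call has 1 to 12 rows; each row shifts and turns the commanded pose from where the row before left it, along the tool's axes as they then stand; what a row does not reach is not made up. A row lasts 1/10 s, in which the tool goes at most 50 mm and 8.59 degrees, less where a joint would pass 70% of its speed; a pose out of reach is approached as far as the arm can. A call with a gripper value outside its range is refused whole. The fingers move at their own pace and stop on an object; FORCE is the grip in N (left out, the last holds). Time passes only in rows, so rows that do not move let the fingers close. It gives the time, the measured TCP pose, the force, the opening and the grip force at its end, in the units of the state.
- get_state(): the state, without advancing time (a new reading comes with each control period).
- read_camera(name): name is "side" or "top" or "wrist"; returns the picture (480x640x3 uint8, red, green, blue); there is no depth.
- camera_model(name): a dict with "fx", "fy", "cx", "cy" (pixels), "rvec" (rotation vector, rad) and "tvec" (3), from world to camera coordinates, as OpenCV has them. Camera axes: x right, y down, z forward; pixel columns grow to the right and rows downward; lengths in m; the calibration is good to about 2 mm. A picture is of the moment at which its call begins: read the wrist's pose just before it. camera_model takes no time and is no camera call; for the wrist camera it gives the pose at the moment of the call.
- close_job(): hands the job in; it is judged then, once.
Trained networks look in the newest picture that a camera, given by its name, has taken for a name from the list of things; names that differ only in an ending like _2 or _b are one class to them, and where a whole thing is asked for, a point or a joint stands for the part that bears it (a point fixed in the world has none). Each returns a list of dicts, best first, with "p" (0 to 1); they miss things now and then, are a little off and sometimes report something else, mostly with a low value. They report only what shows in the picture. A call takes as long as a camera call.
- silhouettes(camera, query): "region" (480x640 bool, what is visible of it) and "extent" ([left, top, right, bottom] in pixels, round what is visible of it).
- pinpoint(camera, query): "xy" ([column, row] in pixels: a listed point, or the origin of a listed thing).
The state is a dict: "clock": time; "q": joint angles; "qd": joint speeds; "tau": joint torques, N m; "tcp_pos": TCP position; "orientation": TCP orientation; "force": force on the tool from outside, world axes, zero at the start; "wrist_torque": the same for the moment, N m; "gripper_width": finger opening in m; "finger_force": force on a finger pad.
Only numpy, scipy, OpenCV 4.12 (cv2) and the standard library are available. Lean on these libraries where they do the work, as an engineer would, in place of code of your own. Each camera call takes 0.05 s, during which the arm holds its last target. There are 200 camera calls.

## Task

Prove the emergency stop with light fingertip pressure, gripping and lifting nothing: press the big red mushroom button down until it latches and take the finger off, so that it stays in by itself; then push its grip bar round clockwise until the button springs back up. Only once it is up, press the blue reset button all the way in and let it come out again. Do not press the green start button and leave the things lying around where they are.

Things in the scene. Friction and masses are not known exactly. Their poses are not given: they have to be found in the camera images.
- stop_box: stop station fixed to the bench: a 90x90x62 mm box (grey base, yellow lid) with a black collar, 48 mm across, up to z = 70 mm, and the red mushroom button over its middle. Origin: centre of the underside, on the bench; z up. A stub, 18 mm thick, sticks out 16 mm from the +x side, 18 mm above the bench. The button's grip bar lies along the box's x axis when the button is not twisted
- stop_head: the red mushroom: a disc 60 mm across and 14 mm thick, flat on top (rim bevelled), with a grip bar 54 mm long (along its x axis), 10 mm wide (y) and 16 mm tall across the middle of its top, white clockwise arrows beside it. Origin: centre of the disc's underside, 82 mm above the bench when the button is out; the disc's upper face is 14 mm and the bar's top 30 mm above the origin. It goes down and turns with the button
- stop_top (a point): centre of the grip bar's upper face, on the axis of the button, 112 mm above the bench when the button is out, 105 mm when latched
- stop_press (a joint): how far the mushroom is pressed in, m: 0 out, 0.011 at its hard stop. A spring pushes it out with 2.1 N at the top and 9.8 N at the stop; pushing the latch aside adds little. The latch catches once it has been pressed past about 0.009 (best press it to the stop); let go, it then rises to about 0.007 and stays there. Pressing down on the bar's top or on the disc both work. Over about 35 N of contact force (a grip or a blow) counts as misuse
- stop_twist (a joint): how far the mushroom is turned, rad: 0 at rest, growing clockwise as seen from above, to a stop at 1.2. It cannot turn the other way. A spring of 0.03 N m at 0 and 0.09 N m at 1.2 turns it back when let go. The latch lets go at about 0.55, and the head then rises 7 mm by itself, also while it is being held turned: a fingertip beside the bar should stay about 8 mm above the disc of the latched button so that it does not block it
- control_box: control box fixed to the bench, 76x120x50 mm, black base and grey lid. Origin: centre of the underside; z up. On its top, 30 mm from the middle along its own +y axis, the blue reset button; 30 mm along its -y axis the green start button. A stub sticks out 16 mm from the +x side
- reset_btn_top (a point): centre of the blue reset button's top, 28 mm across, in a metal collar 44 mm across and 12 mm tall; the top is 72 mm above the bench and 10 mm above the collar when out, and moves with the button
- reset_btn (a joint): how far the blue button is pressed in, m: 0 out, 0.006 fully in; springs back. 1.5 N to start, 5 N to press fully
- start_btn_top (a point): centre of the green start button's top, same size and height as the blue one
- start_btn (a joint): how far the green button is pressed in, m: 0 out, 0.006 fully in; same spring
- collet_1: steel spring collet standing on end, 28 mm across, 42 mm tall, stands between the two boxes. Loose bystander; origin: centre of its underside
- insert_box_2: small red and black insert box, 32x55x23 mm, lies behind the boxes. Loose bystander; origin: centre of its underside
- block_1: steel setup block with holes, 51x76x26 mm, lies behind the boxes. Loose bystander; origin: centre of its underside
- tbolt_2: black T-slot bolt lying down, 34x66x30 mm, behind the boxes. Loose bystander; origin: centre of its underside
- deadblow_small: orange dead-blow hammer, 32x160x35 mm, lies at the left. Loose bystander; origin: centre of its underside
- oiler: clear squeeze oiler with a red tip, 57 mm across, 151 mm tall, stands at the far left. Loose bystander; origin: centre of its underside

How it is judged:
By the outcome, as a careful person would: the job done as asked, in the order asked, and still so for the second after the job is handed in, with the robot touching nothing.
It also fails if it takes over 48 s, if anything falls off the work surface, if the arm or the gripper's body presses on something with over 40 N, if the wrist force passes 120 N, or if a joint passes its speed limit or range.

## Working session

There is one attempt and no reset: what is moved stays moved. The work goes in short steps, Python scripts to look and compute and a shell command to move; the robot and the scene stay as the last step left them, time stands still between calls to the robot, and variables do not carry over. Pictures are saved under pics/ and viewed, at most 10 in all, crops included, and the job is handed in when it is done.

```bash
mkdir -p pics; cat > h.py <<'E'
import numpy as np, cv2
from cell import *
from scipy.spatial.transform import Rotation as R
def ray(cam,xy):
    m=camera_model(cam);K=np.array([[m['fx'],0,m['cx']],[0,m['fy'],m['cy']],[0,0,1]])
    Rm=R.from_rotvec(np.ravel(m['rvec'])).as_matrix();t=np.ravel(m['tvec'])
    return -Rm.T@t, Rm.T@np.linalg.inv(K)@np.array([xy[0],xy[1],1.])
def at(cam,xy,z):
    c,d=ray(cam,xy); return c+d*(z-c[2])/d[2]
def tri(obs):
    A=0;b=0
    for cam,xy in obs:
        c,d=ray(cam,xy);d=d/np.linalg.norm(d);P=np.eye(3)-np.outer(d,d);A=A+P;b=b+P@c
    return np.linalg.solve(A,b)
def totool(v):
    return R.from_quat(get_state()['orientation']).inv().apply(v)
E
python3 - <<'E'
from h import *
s=get_state();print(s['clock'],s['tcp_pos'],R.from_quat(s['orientation']).as_matrix().round(3),s['force'])
Z={'stop_top':.112,'stop_box':0,'control_box':0,'reset_btn_top':.072,'start_btn_top':.072,'collet_1':0,'oiler':0,'deadblow_small':0}
for c in ['top','side']:
    im=read_camera(c);cv2.imwrite(f'pics/{c}1.png',im[:,:,::-1])
    for n,z in Z.items():
        if c=='side' and n not in('stop_top','reset_btn_top','start_btn_top'):continue
        r=pinpoint(c,n)
        for k in r[:2]:print(c,n,round(k['p'],2),np.round(k['xy'],1),at(c,k['xy'],z).round(4))
print(get_state()['clock'])
E
```

```text
0.0 [ 0.23112262 -0.63357904  0.22150136] [[ 0.939  0.343 -0.001]
 [ 0.343 -0.939  0.002]
 [-0.    -0.002 -1.   ]] [-0.55768535 -0.19177022  0.2962719 ]
top stop_top 0.71 [298.7 283.3] [0.4702 0.3555 0.112 ]
top stop_box 0.59 [304.2 281.7] [0.4737 0.348  0.    ]
top stop_box 0.37 [299.7 283.5] [0.47   0.3569 0.    ]
top control_box 0.6 [429.7 277.1] [0.4864 0.0953 0.    ]
top control_box 0.28 [302.9 279.4] [0.4783 0.3506 0.    ]
top reset_btn_top 0.45 [421.7 272.4] [0.4936 0.1282 0.072 ]
top start_btn_top 0.7 [302.5 279.6] [0.4772 0.3498 0.072 ]
top start_btn_top 0.63 [455.4 279.3] [0.4817 0.0656 0.072 ]
top collet_1 0.67 [357.7 270.5] [0.4976 0.2405 0.    ]
top oiler 0.74 [233.9 219.3] [0.5981 0.4931 0.    ]
top oiler 0.7 [300.3 192.2] [0.6562 0.359  0.    ]
top deadblow_small 0.71 [198.2 280.3] [0.4736 0.5607 0.    ]
side stop_top 0.6 [276.6 239.8] [0.4779 0.3521 0.112 ]
side reset_btn_top 0.73 [367.7 325.9] [0.4937 0.1237 0.072 ]
side start_btn_top 0.56 [389.3 349.9] [0.4855 0.0664 0.072 ]
0.65
```

View pics/top1.png

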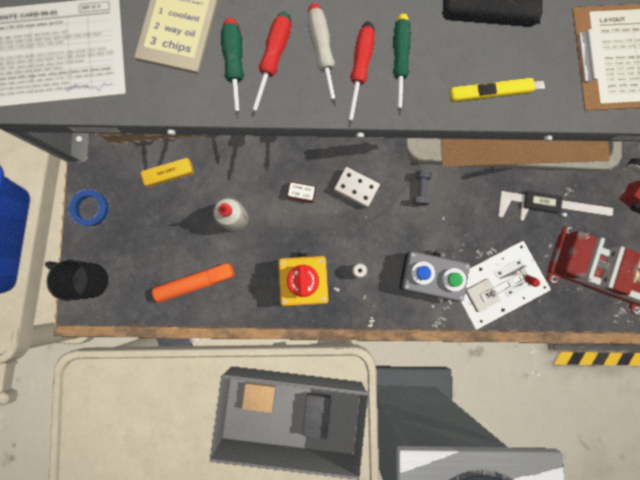

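View pics/side1.png

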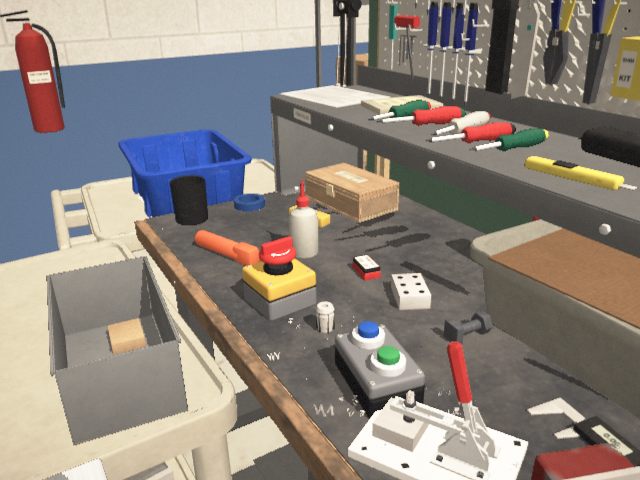

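The top view shows the stop head at about (302,281), blue at (424,272), green at (455,280) and the collet at (360,271). The networks agree with it, apart from one false "start" on the stop head. I'll travel round in an arc with the fingers shut.

```bash
python3 -m creep '[[0,0.0335,-0.0262,0,0,0,0],[0,0.0335,-0.0262,0,0,0,0],[0,0.0335,-0.0262,0,0,0,0],[0,0.0335,-0.0262,0,0,0,0],[0,0.0335,-0.0262,0,0,0,0],[0,0.0335,-0.0262,0,0,0,0],[0,0.0335,-0.0262,0,0,0,0],[0,0.0335,-0.0262,0,0,0,0],[0,0.0335,-0.0262,0,0,0,0],[0,0.0335,-0.0262,0,0,0,0],[0,0.0335,-0.0262,0,0,0,0],[0,0.0335,-0.0262,0,0,0,0]]' 5
python3 -m creep '[[0,0.0134,-0.0439,0,0,0,0],[0,0.0134,-0.0439,0,0,0,0],[0,0.0134,-0.0439,0,0,0,0],[0,0.0134,-0.0439,0,0,0,0],[0,0.0134,-0.0439,0,0,0,0],[0,0.0134,-0.0439,0,0,0,0],[0,0.0134,-0.0439,0,0,0,0],[0,0.0134,-0.0439,0,0,0,0],[0,0.0134,-0.0439,0,0,0,0],[0,0.0134,-0.0439,0,0,0,0],[0,0.0134,-0.0439,0,0,0,0],[0,0,0,0,0,0,0]]'
python3 - <<'E'
from h import *
s=get_state();print(s['clock'],s['tcp_pos'],R.from_quat(s['orientation']).as_matrix().round(3),s['force'],s['q'])
im=read_camera('wrist');cv2.imwrite('pics/w1.png',im[:,:,::-1])
print(ray('wrist',(320,240)))
for n,z in {'stop_top':.112,'reset_btn_top':.072,'collet_1':0,'stop_box':0}.items():
    for k in pinpoint('wrist',n)[:2]:print(n,k['p'],k['xy'],at('wrist',k['xy'],z).round(4))
E
```

```text
clock: 1.85
tcp_pos: [0.502, -0.1995, 0.2229]
orientation: [0.985, 0.174, 0.0, 0.0]
force: [0.1, 0.2, 0.3]
gripper_width: 0.0023
finger_force: 0.0
clock: 3.05
tcp_pos: [0.4717, 0.311, 0.2232]
orientation: [0.984, 0.179, 0.0, -0.003]
force: [-0.9, -0.9, 0.2]
gripper_width: 0.0003
finger_force: 0.0
3.05 [0.47169694 0.31097955 0.22317842] [[ 0.936  0.353 -0.   ]
 [ 0.353 -0.936  0.006]
 [ 0.002 -0.005 -1.   ]] [-0.93442005 -0.93433276  0.23372517] [-0.2121243   0.34108037 -0.55980338  1.77628794  0.19798474  1.07776481
 -2.05000283]
(array([0.5362984 , 0.32954249, 0.38494318]), array([-0.22711586, -0.08126882, -0.9704769 ]))
stop_top 0.67 [275.4, 221.2] [0.4755 0.3406 0.112 ]
reset_btn_top 0.65 [523.4, 275.8] [0.4964 0.1145 0.072 ]
collet_1 0.63 [390.1, 216.6] [0.4979 0.23   0.    ]
stop_box 0.85 [289.2, 199.9] [0.4783 0.3366 0.    ]
```

View pics/w1.png

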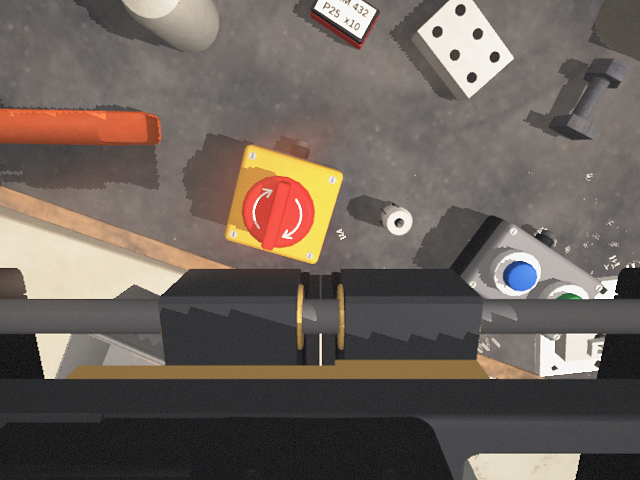

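The wrist view shows the head at about (278,212), with its bar running from (286,182) to (268,250). The stub side of the box is at the top of the picture (+x) and the arrows run clockwise. The arm was still settling when this was taken, so I'll measure again at rest.

```bash
python3 -m creep '[[0,0,0,0,0,0,0],[0,0,0,0,0,0,0]]'
python3 - <<'E'
from h import *
im=read_camera('wrist')
for n,z in {'stop_top':.112,'reset_btn_top':.072,'collet_1':0}.items():
    for k in pinpoint('wrist',n)[:1]:print(n,k['p'],k['xy'],at('wrist',k['xy'],z).round(4))
hsv=cv2.cvtColor(im,cv2.COLOR_RGB2HSV)
y=((hsv[:,:,0]>20)&(hsv[:,:,0]<35)&(hsv[:,:,1]>120)&(hsv[:,:,2]>120)).astype(np.uint8);y[262:]=0
n,l,st,c=cv2.connectedComponentsWithStats(y);i=1+st[1:,4].argmax()
p=np.argwhere(l==i)[:,::-1]
W=np.array([at('wrist',q,.062)[:2] for q in p],np.float32)
print('box',cv2.minAreaRect(W*1000))
r=silhouettes('wrist','stop_head')[0];p=np.argwhere(r['region'])[:,::-1]
W=np.array([at('wrist',q,.096)[:2] for q in p],np.float32);print('head',cv2.minEnclosingCircle(W*1000),r['p'])
a,b=at('wrist',(286,182),.112),at('wrist',(268,250),.112);print(a,b,np.degrees(np.arctan2(*(a-b)[1::-1])))
s=get_state();print(s['clock'],s['tcp_pos'],R.from_quat(s['orientation']).as_matrix().round(3))
cv2.imwrite('pics/w2.png',cv2.resize(im[130:280,200:400,::-1],(800,600),interpolation=cv2.INTER_CUBIC))
E
```

```text
clock: 3.5
tcp_pos: [0.4748, 0.302, 0.2227]
orientation: [0.985, 0.173, 0.0, 0.0]
force: [-0.0, -0.1, -0.5]
gripper_width: 0.0006
finger_force: 0.0
stop_top 0.56 [263.4, 218.8] [0.4752 0.3479 0.112 ]
reset_btn_top 0.71 [509.2, 271.3] [0.4959 0.1285 0.072 ]
collet_1 0.64 [381.5, 213.4] [0.4978 0.2413 0.    ]Traceback (most recent call last):
  File "<stdin>", line 9, in <module>
  File "h.py", line 9, in at
    c,d=ray(cam,xy); return c+d*(z-c[2])/d[2]
        ~~~^^^^^^^^
  File "h.py", line 5, in ray
    m=camera_model(cam);K=np.array([[m['fx'],0,m['cx']],[0,m['fy'],m['cy']],[0,0,1]])
ValueError: time passes only in moves, steps and waits
```

```bash
python3 - <<'E'
from h import *
im=read_camera('wrist');c0,_=ray('wrist',(0,0));M=np.stack([ray('wrist',(0,0))[1],ray('wrist',(1,0))[1],ray('wrist',(0,1))[1]])
def P(p,z):
    p=np.asarray(p,float).reshape(-1,2);d=M[0]+p[:,:1]*(M[1]-M[0])+p[:,1:]*(M[2]-M[0]);return (c0+d*((z-c0[2])/d[:,2])[:,None])[:,:2]*1000
hsv=cv2.cvtColor(im,cv2.COLOR_RGB2HSV)
y=((hsv[:,:,0]>20)&(hsv[:,:,0]<35)&(hsv[:,:,1]>120)&(hsv[:,:,2]>120)).astype(np.uint8);y[262:]=0
n,l,st,c=cv2.connectedComponentsWithStats(y);i=1+st[1:,4].argmax()
print('box',cv2.minAreaRect(P(np.argwhere(l==i)[:,::-1],.062).astype(np.float32)))
r=silhouettes('wrist','stop_head')[0];W=P(np.argwhere(r['region'])[:,::-1],.096).astype(np.float32);print('head',cv2.minEnclosingCircle(W),r['p'])
s=get_state();print(s['clock'],s['tcp_pos'],R.from_quat(s['orientation']).as_matrix().round(3))
cv2.imwrite('pics/w2.png',cv2.resize(im[130:280,200:400,::-1],(800,600),interpolation=cv2.INTER_CUBIC))
E
```

```text
box ((476.7053527832031, 348.45111083984375), (86.11689758300781, 85.1263656616211), 4.267386436462402)
head ((475.2668151855469, 349.47235107421875), 30.91390037536621) 0.83
3.8 [0.4743189  0.30305397 0.22258588] [[ 0.94   0.343  0.   ]
 [ 0.343 -0.94  -0.   ]
 [ 0.     0.    -1.   ]]
```

View pics/w2.png

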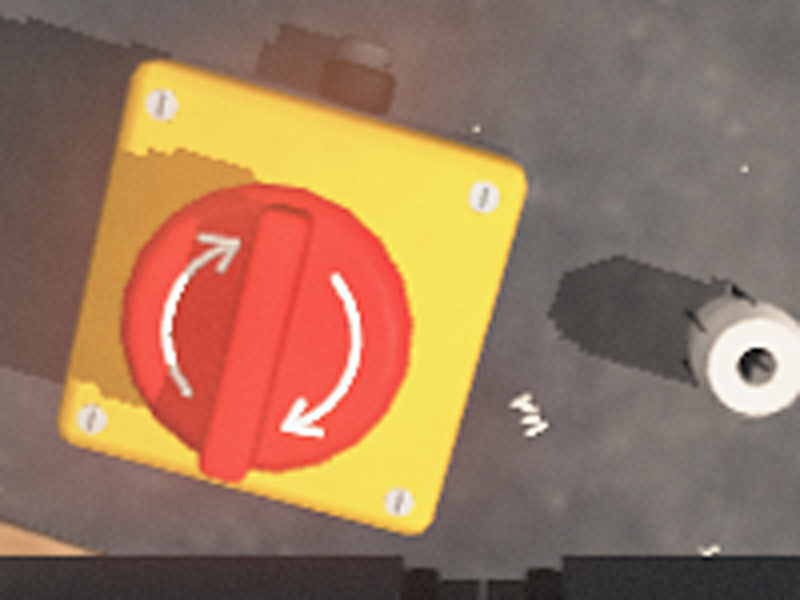

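Head centre is (0.4755, 0.349), and the box and bar yaw is about 4.3°. Both agree with the known size (86 mm visible lid, 31 mm radius). Next I move above the head, align, and descend.

```bash
python3 -m creep '[[0,0.0085,-0.0214,0,0,0,0],[0,0.0084,-0.0214,0,0,0,0],[0,0,0,0.03,0,0,7.9],[0,0,0,0.03,0,0,7.9],[0,0,0,0.025,0,0,0],[0,0,0,0.01,0,0,0],[0,0,0,0,0,0,0],[0,0,0,0,0,0,0]]'; python3 - <<'E'
from h import *
s=get_state();print(s['tcp_pos'],R.from_quat(s['orientation']).as_matrix().round(3),s['q'][6])
print('to centre, tool axes',totool(np.array([.4755,.349,.112])-s['tcp_pos']))
E
```

```text
clock: 4.6
tcp_pos: [0.476, 0.3498, 0.1285]
orientation: [0.999, 0.037, 0.001, -0.001]
force: [-0.7, 0.2, 0.4]
gripper_width: 0.0007
finger_force: 0.0
[0.47603582 0.34981666 0.12854563] [[ 0.997  0.074  0.001]
 [ 0.074 -0.997  0.001]
 [ 0.001 -0.001 -1.   ]] -2.434985996825348
to centre, tool axes [-0.00061704  0.0007931   0.01654395]
```

```bash
python3 -m creep '[[0,0,0,0.006,0,0,0],[0,0,0,0.006,0,0,0],[0,0,0,0.004,0,0,0],[0,0,0,0.003,0,0,0],[0,0,0,0.003,0,0,0],[0,0,0,0.002,0,0,0],[0,0,0,0,0,0,0]]'
```

```text
clock: 5.3
tcp_pos: [0.4757, 0.3492, 0.104]
orientation: [0.999, 0.037, 0.0, 0.0]
force: [-0.8, -1.9, 6.5]
gripper_width: 0.0007
finger_force: 3.1
```

```bash
python3 -m creep '[[0,0,0,0.0015,0,0,0],[0,0,0,0.0015,0,0,0],[0,0,0,0,0,0,0]]';python3 -m creep '[[0,0,0,0.001,0,0,0],[0,0,0,0,0,0,0]]'
```

```text
clock: 5.6
tcp_pos: [0.4757, 0.3492, 0.1015]
orientation: [0.999, 0.037, 0.0, 0.0]
force: [-1.5, -2.2, 7.8]
gripper_width: 0.0005
finger_force: 4.0
clock: 5.8
tcp_pos: [0.4758, 0.3493, 0.1013]
orientation: [0.999, 0.037, 0.001, 0.0]
force: [-3.3, -2.8, 13.0]
gripper_width: 0.0006
finger_force: 6.5
```

13 N exceeds the spring's 9.8 N, so the button is at its stop. I'll lift off, move beside the far end of the bar, and check the latch with the side camera.

```bash
python3 -m creep '[[0,0,0,-0.005,0,0,0],[0,0,0,-0.012,0,0,0],[0,0,0,-0.012,0,0,0],[0,0.013,-0.015,0,0,0,0],[0,0.013,-0.015,0,0,0,0],[0,0,0,0,0,0,0],[0,0,0,0,0,0,0]]'
python3 - <<'E'
from h import *
im=read_camera('side');cv2.imwrite('pics/s2.png',cv2.resize(np.hstack([cv2.imread('pics/side1.png')[200:320,230:330],im[200:320,230:330,::-1]]),(800,480),interpolation=cv2.INTER_CUBIC))
for k in pinpoint('side','stop_top')[:1]:print(k)
s=get_state();ux=np.array([.997,.075,0]);uy=np.array([-.075,.997,0]);d=s['tcp_pos']-np.array([.4755,.349,0]);print(d@ux,d@uy,d[2],s['force'])
E
```

```text
clock: 6.5
tcp_pos: [0.4988, 0.3808, 0.1285]
orientation: [0.999, 0.037, -0.0, 0.0]
force: [-0.6, 0.7, -0.7]
gripper_width: 0.0006
finger_force: 0.0
{'xy': [277.6, 243.6], 'p': 0.88}
0.025402091515172417 0.029306091093112142 0.12838302425701842 [-0.48540783  0.71331734  0.6134038 ]
```

View pics/s2.png

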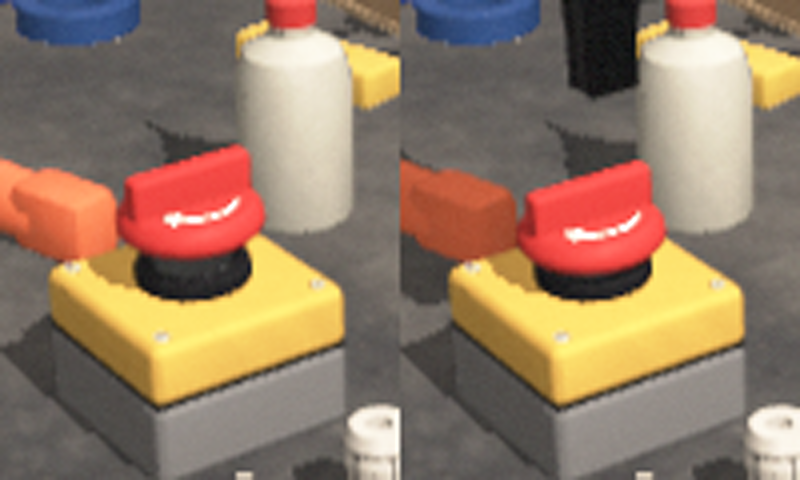

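The head sits lower than before (row 239.8 → 243.6) with the finger well clear, so it's latched. Next I lower beside the bar and push towards -y, clockwise.

```bash
python3 -m creep '[[0,0,0,0.015,0,0,0],[0,0,0,0.015,0,0,0],[0,0,0,0,0,0,0]]'; python3 -m creep '[[0,0,0.005,0,0,0,0],[0,0,0.005,0,0,0,0],[0,0,0.005,0,0,0,0],[0,0,0.004,0,0,0,0],[0,0,0,0,0,0,0]]'
```

```text
clock: 6.9
tcp_pos: [0.4974, 0.3789, 0.0951]
orientation: [0.999, 0.037, -0.002, 0.002]
force: [-0.2, -0.0, -0.5]
gripper_width: 0.0009
finger_force: 0.0
clock: 7.4
tcp_pos: [0.5014, 0.3622, 0.0992]
orientation: [0.999, 0.037, 0.001, -0.001]
force: [1.3, 2.1, -1.5]
gripper_width: 0.0006
finger_force: 1.2
```

```bash
python3 -m creep '[[0,0,0.004,0,0,0,0],[0,0,0.004,0,0,0,0],[0,0,0.003,0,0,0,0],[0,0,0,0,0,0,0]]'; python3 - <<'E'
from h import *
im=read_camera('side');print(pinpoint('side','stop_top')[:1])
im2=read_camera('wrist')
cv2.imwrite('pics/s3.png',np.hstack([cv2.resize(im[200:320,230:330,::-1],(400,480)),cv2.resize(im2[130:310,200:350,::-1],(400,480))]))
E
```

```text
clock: 7.8
tcp_pos: [0.5018, 0.3509, 0.0991]
orientation: [0.999, 0.037, 0.0, -0.0]
force: [0.9, 2.7, 2.6]
gripper_width: 0.0006
finger_force: 1.8
[{'xy': [278.5, 238.9], 'p': 0.61}]
```

View pics/s3.png

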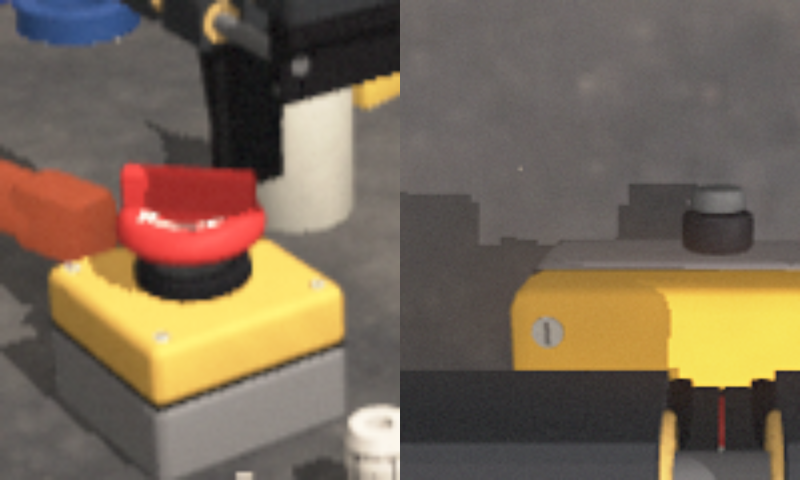

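The head is turned and has risen (its neck shows above the collar again). Back off, lift, and verify.

```bash
python3 -m creep '[[0,0,-0.006,0,0,0,0],[0,0,-0.01,0,0,0,0],[0,0,-0.012,0,0,0,0],[0,0,-0.005,-0.01,0,0,0],[0,0,0,-0.03,0,0,0],[0,0,0,-0.04,0,0,0],[0,0,0,-0.03,0,0,0]]'; python3 -m creep '[[0,0,0.045,0,0,0,0],[0,0,0.045,0,0,0,0],[0,0,0.045,0,0,0,0],[0,0,0.045,0,0,0,0],[0,0,0.025,0,0,0,0],[0,0,0,0,0,0,0],[0,0,0,0,0,0,0],[0,0,0,0,0,0,0]]'; python3 - <<'E'
from h import *
im=read_camera('side');print(pinpoint('side','stop_top')[:1],pinpoint('side','reset_btn_top')[:1])
im2=read_camera('wrist')
for n,z in {'reset_btn_top':.072,'start_btn_top':.072}.items():
    for k in pinpoint('wrist',n)[:2]:print(n,k['p'],k['xy'],at('wrist',k['xy'],z).round(4))
s=get_state();print(s['clock'],s['tcp_pos'])
cv2.imwrite('pics/s4.png',np.hstack([cv2.resize(im[200:320,230:330,::-1],(300,360)),cv2.resize(im2[:,:,::-1],(480,360))]))
E
```

```text
clock: 8.65
tcp_pos: [0.4986, 0.3848, 0.211]
orientation: [0.999, 0.038, 0.0, -0.0]
force: [1.1, -0.3, 1.0]
gripper_width: 0.0002
finger_force: 0.0
clock: 9.45
tcp_pos: [0.5137, 0.1815, 0.2089]
orientation: [0.999, 0.038, 0.0, -0.0]
force: [-0.4, 0.2, -0.5]
gripper_width: 0.0004
finger_force: 0.0
[{'xy': [278.0, 238.6], 'p': 0.8}] [{'xy': [364.9, 328.5], 'p': 0.77}]
reset_btn_top 0.61 [382.4, 259.6] [0.4939 0.1256 0.072 ]
start_btn_top 0.56 [451.1, 280.5] [0.4797 0.0638 0.072 ]
9.75 [0.51391685 0.18036048 0.20848488]
```

View pics/s4.png

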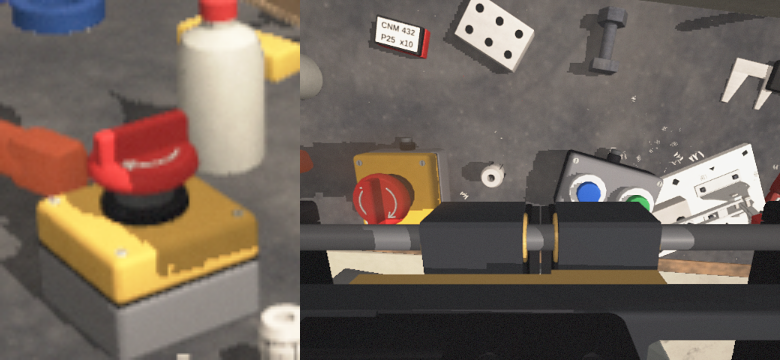

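The stop head is up and back at rest. Wrist gives blue at (0.494,0.126), green 63 mm away (60 nominal), so use (0.4945, 0.127). Moving over it.

```bash
python3 -m creep '[[0,-0.0116,0.0259,0,0,0,0],[0,-0.0117,0.0259,0,0,0,0],[0,0,0,0.04,0,0,0],[0,0,0,0.04,0,0,0],[0,0,0,0.03,0,0,0],[0,0,0,0.012,0,0,0],[0,0,0,0,0,0,0],[0,0,0,0,0,0,0]]'; python3 -m creep '[[0,0,0,0.005,0,0,0],[0,0,0,0.005,0,0,0],[0,0,0,0.004,0,0,0],[0,0,0,0.002,0,0,0],[0,0,0,0,0,0,0]]'
```

```text
clock: 10.55
tcp_pos: [0.4957, 0.1268, 0.0876]
orientation: [0.999, 0.037, 0.001, -0.0]
force: [0.4, 0.1, -0.2]
gripper_width: 0.0004
finger_force: 0.0
clock: 11.05
tcp_pos: [0.495, 0.1262, 0.0706]
orientation: [0.999, 0.037, 0.0, 0.0]
force: [-0.6, -0.7, 1.8]
gripper_width: 0.0007
finger_force: 1.2
```

```bash
python3 -m creep '[[0,0,0,0.002,0,0,0],[0,0,0,0.002,0,0,0],[0,0,0,0.001,0,0,0],[0,0,0,0.001,0,0,0],[0,0,0,0,0,0,0]]';  python3 -m creep '[[0,0,0,0.001,0,0,0],[0,0,0,0,0,0,0]]'
```

```text
clock: 11.55
tcp_pos: [0.495, 0.1262, 0.0662]
orientation: [0.999, 0.037, 0.0, 0.0]
force: [-4.8, -1.6, 16.3]
gripper_width: 0.0006
finger_force: 8.4
clock: 11.75
tcp_pos: [0.4951, 0.1263, 0.0661]
orientation: [0.999, 0.037, 0.0, 0.001]
force: [-5.5, -2.1, 23.8]
gripper_width: 0.0006
finger_force: 12.0
```

Fully in (z = 0.066, well over 5 N). Releasing and checking.

```bash
python3 -m creep '[[0,0,0,-0.005,0,0,0],[0,0,0,-0.01,0,0,0],[0,0,0,-0.03,0,0,0],[0,0,0,-0.04,0,0,0],[0,0,0,-0.04,0,0,0],[0,0,-0.04,0,0,0,0],[0,0,-0.04,0,0,0,0],[0,0,0,0,0,0,0],[0,0,0,0,0,0,0],[0,0,0,0,0,0,0]]'; python3 - <<'E'
from h import *
im=read_camera('side');print(pinpoint('side','stop_top')[:1],pinpoint('side','reset_btn_top')[:1])
s=get_state();print(s['clock'],s['tcp_pos'],s['force'])
cv2.imwrite('pics/s5.png',im[:,:,::-1])
E
```

```text
clock: 12.75
tcp_pos: [0.4887, 0.2046, 0.188]
orientation: [0.999, 0.036, -0.001, 0.001]
force: [0.2, 0.1, 0.5]
gripper_width: 0.0005
finger_force: 0.0
[{'xy': [277.3, 236.7], 'p': 0.76}] [{'xy': [367.1, 329.6], 'p': 0.89}]
12.9 [0.48899863 0.20454067 0.18823367] [ 0.35630178 -0.13938893  0.29863455]
```

View pics/s5.png

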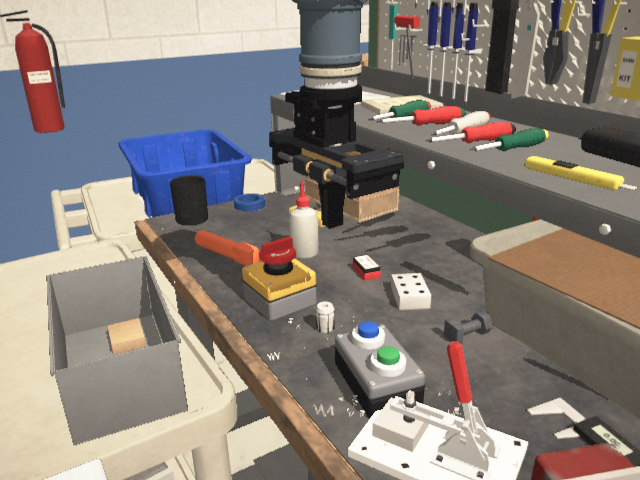

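The stop head is up at (278,255), blue is out again at (368,329), the loose things are where they were, and the arm is clear.

```bash
python3 -c "from cell import close_job; print(close_job())"
```

```text
the job is handed in; nothing more can be done
None
```

The emergency stop was pressed until it latched, then twisted clockwise until it sprang back up. The blue reset was then pressed fully in and came out again; the green button and loose things were left alone, and the job was handed in at about 13 s.

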